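# Clip the cookie jar's lid on in the lid press

### The arm

A 6-joint arm with a two-finger parallel gripper is mounted at the origin on the work surface. World frame = base frame: x ahead of the robot, y to its left, z up, the work surface at z = 0. Lengths are in m, angles in rad, forces in N, time in s.
With the tool pointing down it reaches from about 0.2 to 0.875 m from the base axis. Payload 3.4 kg.
Tool frame: the origin (TCP) lies at the very end of the fingers, on their centre line; the grasp point (between the pads) lies behind it (robot.pinch_z is the z of the grasp point in the tool frame, in m); z points along the fingers, y is the line along which they close (so a half turn about z gives the same grasp; the last joint's range is limited). The gripper opens to 94 mm and grips with 3 to 60 N. Pads are 16 mm wide; open, the fingers measure 119 mm over their backs; the gripper's body (75 mm by 177 mm) begins 78 mm behind the grasp point.
Start: joints at [1.1, 0.276, 1.505, -0, 1.361, -0.121], TCP at [0.197, 0.54, 0.205] pointing down, gripper open.
Joint ranges: [-2.89, 2.89], [-0.75, 2.08], [0.22, 2.7], [-1.18, 4.32], [0.11, 2.71], [-2.7, 2.7]. Speed limits (rad/s): [2.57, 2.57, 3.14, 3.14, 3.14, 3.14].

### API

Orientations are given as a unit quaternion [w, x, y, z].
In Python, from plant import robot gives the robot as it stands. The module is installed in compiled form; this text tells all that it offers.
- The arm moves only by the shell command python3 -m crank 'ROWS' [FORCE]. ROWS is JSON, a list of rows, each a list of 3 entries, a list of its own where there are three numbers: the shift along the tool's x, y, z in cm, then the turn about the tool's z in degrees, then the finger opening in cm, from 0 to 9.4. In form: [[[dx, dy, dz], turn, grip], ...]. A call has 1 to 12 rows; each row shifts and turns the commanded pose from where the row before left it, along the tool's axes as they then stand; what a row does not reach is not made up. A row lasts 1/8 s, in which the tool goes at most 62.5 mm and 10.7 degrees, less where a joint would pass 70% of its speed; a pose out of reach is approached as far as the arm can. A call with a gripper value outside its range is refused whole. The fingers move at their own pace and stop on an object; FORCE is the grip in N (left out, the last holds). Time passes only in rows, so rows that do not move let the fingers close. It gives the time, the measured TCP pose, the force, the opening and the grip force at its end, in the units of the state.
- robot.get_state(): the state, without advancing time (a new reading comes with each control period).
- robot.read_camera(name): name is "side" or "top" or "wrist"; returns the picture (480x640x3 uint8, red, green, blue); there is no depth.
- robot.get_calibration(name): a dict with "K" (3x3 intrinsics, pixels), "rvec" (rotation vector, rad) and "tvec" (3), from world to camera coordinates, as OpenCV has them; the wrist camera has in their place "mount" (4x4, takes a point from camera to tool coordinates, whose origin is the TCP and whose axes are the flange's). Camera axes: x right, y down, z forward; pixel columns grow to the right and rows downward; lengths in m; the calibration is good to about 2 mm. A picture is of the moment at which its call begins: read the wrist's pose just before it. get_calibration takes no time and is no camera call.
- robot.close_job(): hands the job in; it is judged then, once.
The state is a dict: "t": time; "qpos": joint angles; "joint_vel": joint speeds; "tau": joint torques, N m; "ee_pos": TCP position; "orientation": TCP orientation; "force": force on the tool from outside, world axes, zero at the start; "ft_torque": the same for the moment, N m; "width": opening from 0.0 (shut) to 1.0 (fully open); "gripper_force": force on a finger pad.
Only numpy, scipy, OpenCV 4.12 (cv2) and the standard library are available. Lean on these libraries where they do the work, as an engineer would, in place of code of your own. Each camera call takes 0.05 s, during which the arm holds its last target. There are 200 camera calls.

### The job

The cookie jar's stoneware lid is standing proud. Slide the jar across the counter, standing and never lifted, between the other things and fully home into the horseshoe of the lid press; then push the press's pedal down to its stop so that the press head clips the lid down, and let the pedal come back up. Do not disturb the tin box, the star tip, the squeeze bottle or the brush.

Things in the scene. Friction and masses are not known exactly. Their poses are not given: they have to be found in the camera images.
- jar: White ceramic cookie jar, a plain upright cylinder 96 mm across and 100 mm high, 0.35 to 0.7 kg, with a brown stoneware lid on top; too wide to grip. Jar and lid together are 133 mm high while the lid is proud, 125 mm when it is clipped. Origin: centre of its underside, z up. It starts on the counter on the robot's right and must be slid, not lifted.
- lid (a joint): How far the jar's lid has been pressed down, in m: 0 = proud (8 mm gap over the jar), 0.008 = fully clipped on. It stays where it is pushed; it takes about 9 N.
- press: Grey lid press fixed on the counter at the robot's left. Origin: centre of its aluminium horseshoe at counter level, where the centre of the jar's underside must come. x points from the open mouth into the horseshoe, y to the left of that (towards the robot), z up. The horseshoe stands on the bare counter: wall 24 mm high, 10 mm thick, half-round on the +x side, inner radius 51 mm (3 mm play).
- press_mouth (a point): Middle of the horseshoe's open mouth, at press x = -53 mm, z = 24 mm (top of the wall). From the half-round the walls run straight 18 mm to -x, then flare outward as a lead-in until x = -55 mm, where the mouth is about 150 mm wide inside.
- press_column (a point): Point on the press's column, a 44 x 56 mm post (x by y) at press x = +108 mm, here at z = 220 mm. On it an overhead beam, 44 mm wide, runs from press x = -30 to +130 mm at z 202 to 232 mm, with a 34 mm guide tube below it (down to z = 188 mm) over the origin.
- press_head (a point): Centre of the underside of the round steel press head, 48 mm across, 10 mm thick on a 20 mm rod, over the press's origin; at z = 140 mm at rest, 14.6 mm lower with the pedal on its stop.
- pedal (a joint): Angle of the press's pedal in rad: 0 = up (rest), 0.28 = down on its stop. It springs back; pushing it to the stop with the jar in place takes about 8 to 12 N at the pad and lowers the press head 14.6 mm. Hinge axis along the press's y, at press x = +105 mm, z = 36 mm.
- pedal_pad (a point): The point to press, on the upper face of the pedal, a steel plate 60 mm wide and 150 mm long from the hinge, sloping up away from the hinge by 0.30 rad at rest. The point lies 125 mm from the hinge and 25 mm from the free end, at press x = -13 mm, y = +140 mm, z = 76 mm at rest; it goes down about 35 mm to z = 41 mm on the stop.
- tin: Bare tin tackle-style tier box, closed, 110 x 160 mm (its x by y), 78 mm high, 89 mm with its folded handle; stands between the jar and the press. Origin: centre of its underside. Leave alone.
- star_tip: Large stainless star piping tip standing on its wide end, a cone 52 mm across at the foot and 70 mm high; stands between the jar and the press. Origin: centre of its underside. Leave alone.
- squeeze_bottle: Empty white plastic squeeze bottle, upright, 56 mm across, 158 mm high; stands close beside the press, on the side away from the robot. Origin: centre of its underside. Leave alone.
- brush: Pink silicone brush lying flat on the robot's side of the jar, 200 mm long along its x, about 40 mm wide. Origin: centre of its underside. Leave alone.
Mind the look-alikes: they are no part of the job. Of the things like the jar, leave any that is pink; of the rest the larger one is meant.

How it is judged:
On the way, in this order (a step that is already met when the one before it is completed fails the run):
1. the jar stands fully home in the horseshoe, its lid still proud (horizontal distance between jar and press below 0.007 m and angle between jar's own z axis and vertical below 0.06 rad and value of joint lid below 0.003 m), for 0.2 s.
2. the pedal is on its stop and the lid has been clipped down (value of joint pedal above 0.26 rad and value of joint lid above 0.006 m and horizontal distance between jar and press below 0.008 m), for 0.1 s.
At the end, for the whole second after the job is handed in: The jar stands upright (within 0.06 rad) and still in the horseshoe, its centre within 8 mm of the horseshoe's centre, the lid pressed down at least 6 of its 8 mm, the pedal back up (under 0.05 rad) (horizontal distance between jar and press below 0.008 m and angle between jar's own z axis and vertical below 0.06 rad and value of joint lid above 0.006 m and value of joint pedal below 0.05 rad and linear speed of jar below 0.02 m/s); the robot touches nothing.
It fails at once if the jar is lifted off the counter (height (world z) of jar above 0.02 m).
It fails at once if the jar is tipped by more than 0.25 rad (angle between jar's own z axis and vertical above 0.25 rad).
It fails at once if the lid is pressed down while the jar is not in the horseshoe (value of joint lid above 0.004 m and horizontal distance between jar and press above 0.012 m).
It fails at once if the tin box or the star tip is moved by more than 15 mm (distance of any of tin, star_tip from where it was at the start of the episode above 0.015 m).
It fails at once if the squeeze bottle or the brush is moved by more than 15 mm (distance of any of squeeze_bottle, brush from where it was at the start of the episode above 0.015 m).
It also fails if it takes over 64 s, if anything falls off the work surface, if the arm or the gripper's body presses on something with over 40 N, if the wrist force passes 120 N, or if a joint passes its speed limit or range.

## Working session

There is one attempt and no reset: what is moved stays moved. The work goes in short steps, Python scripts to look and compute and a shell command to move; the robot and the scene stay as the last step left them, time stands still between calls to the robot, and variables do not carry over. Pictures are saved under pics/ and viewed, at most 10 in all, crops included, and the job is handed in when it is done.

```bash
mkdir -p pics
cat > h.py <<'E'
import cv2, numpy as np
from plant import robot
def ray(name,u,v):
    c=robot.get_calibration(name);K=np.array(c["K"],float)
    R=cv2.Rodrigues(np.array(c["rvec"],float))[0];t=np.array(c["tvec"],float).ravel()
    d=R.T@np.linalg.inv(K)@[u,v,1];o=-R.T@t
    return o,d
def at(name,u,v,z):
    o,d=ray(name,u,v);return (o+d*(z-o[2])/d[2]).round(4)
def proj(name,P):
    c=robot.get_calibration(name)
    return cv2.projectPoints(np.array(P,float).reshape(-1,3),np.array(c["rvec"],float),np.array(c["tvec"],float),np.array(c["K"],float),None)[0].reshape(-1,2).round(1)
E
python3 - <<'E'
from h import *
for n in("top","side"):
    im=robot.read_camera(n);cv2.imwrite(f"pics/{n}0.png",im[:,:,::-1])
    print(n,ray(n,320,240),robot.get_calibration(n)["K"])
s=robot.get_state();print(s)
E
```

```text
top (array([ 0.27382122, -0.06349012,  1.27675197]), array([ 0.21349735, -0.0246762 , -0.97663527])) [[541.23458705   0.         318.7809861 ]
 [  0.         541.23458705 240.64390322]
 [  0.           0.           1.        ]]
side (array([-0.03415962, -0.79848366,  0.78549191]), array([ 0.49328941,  0.64144243, -0.58811838])) [[477.25780229   0.         316.97110405]
 [  0.         477.25780229 228.06106152]
 [  0.           0.           1.        ]]
{'t': 0.1, 'qpos': array([ 1.09999601e+00,  2.76518388e-01,  1.50596925e+00, -3.00122340e-05,
        1.36069149e+00, -1.20980809e-01]), 'joint_vel': array([ 9.69120066e-04,  6.97582340e-05, -3.21968721e-03,  8.68797976e-04,
       -6.60025430e-04,  5.50310016e-04]), 'tau': array([ 1.06392348e-03, -4.05456555e+01, -2.37779617e+01,  7.03485310e-02,
        2.98801297e-02, -5.26268173e-05]), 'ee_pos': array([0.19684969, 0.53973159, 0.20471372]), 'orientation': array([-2.17266172e-04,  1.74016120e-01,  9.84742484e-01, -7.63046192e-04]), 'force': array([ 0.46071909, -0.25824718, -0.48558531]), 'ft_torque': array([-0.01314205, -0.05478451, -0.00821001]), 'gripper_force': 0.0, 'width': 1.0026358685121433}
```

View pics/top0.png

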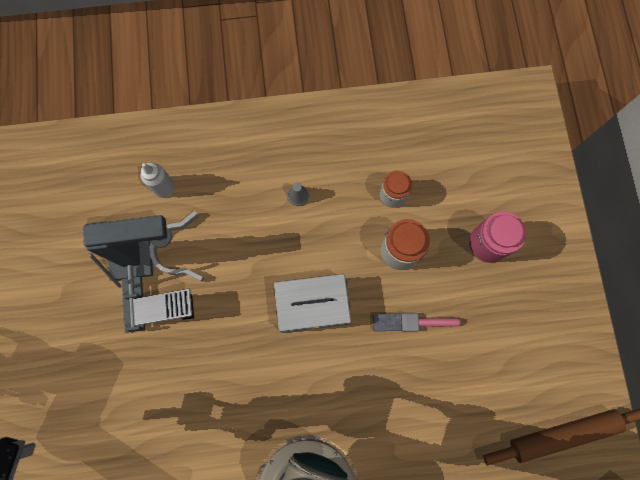

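View pics/side0.png

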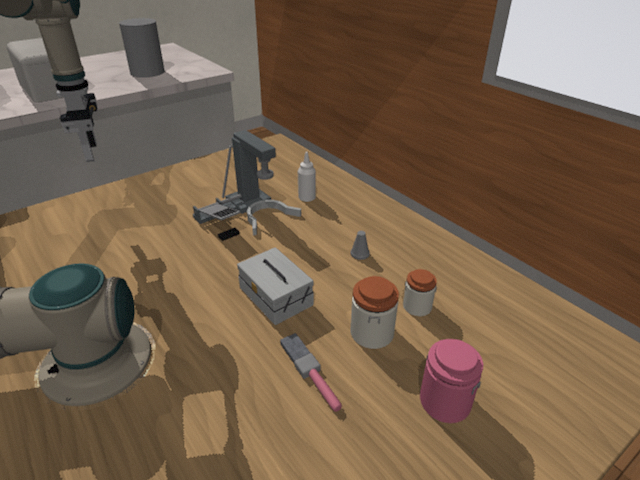

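The top view shows the target jar's lid at (408,238), the small jar at (397,185), the pink jar at (500,235), the tin at (313,303), the tip at (298,195), the bottle at (155,178) and the press at (130,250) with its mouth facing right. I'll enlarge it.

Run:
```python
from h import *
im=cv2.imread("pics/top0.png")
cv2.imwrite("pics/a.png",cv2.resize(im[150:345,70:330],None,fx=3,fy=3,interpolation=cv2.INTER_CUBIC))
cv2.imwrite("pics/b.png",cv2.resize(im[150:345,270:530],None,fx=3,fy=3,interpolation=cv2.INTER_CUBIC))
```

```text
(no output)
```

View pics/a.png

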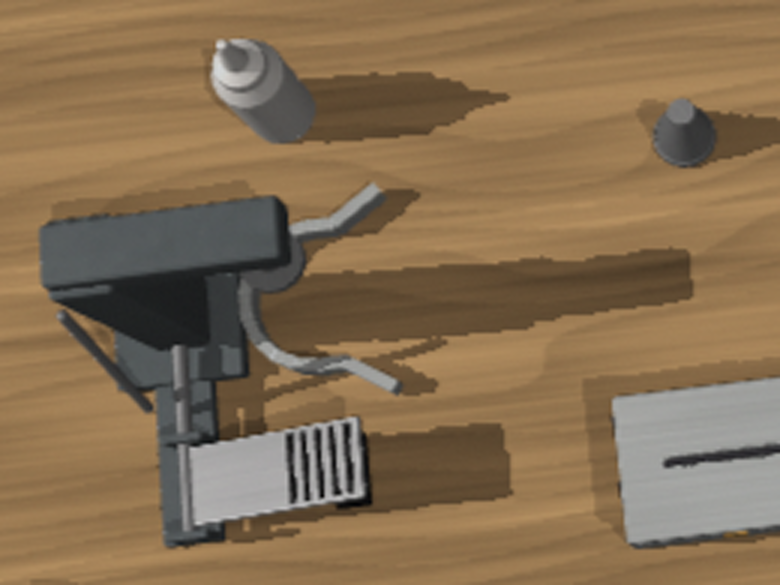

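View pics/b.png

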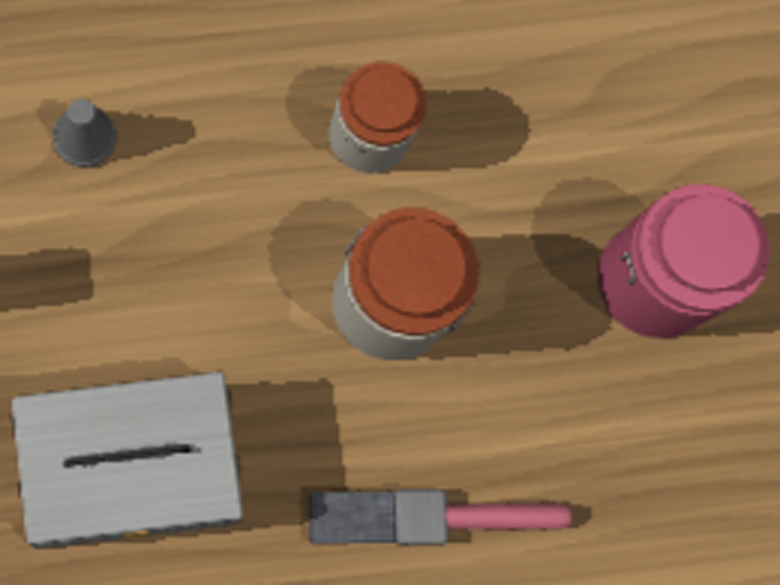

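```bash
cat > fit.py <<'E'
from h import *
from scipy.optimize import least_squares
A=np.array([70,150]);B=np.array([270,150])
def X(p,L):
    c,s=np.cos(p[2]),np.sin(p[2]);L=np.array(L,float)
    return np.c_[p[0]+c*L[:,0]-s*L[:,1],p[1]+s*L[:,0]+c*L[:,1],L[:,2]]
Lp=[(130,-22,232),(-30,-22,232),(-30,22,232),(130,22,232),(-55,-80,24),(-55,80,24),(-38,110,80),(-38,170,80)]
Lp=np.array(Lp)/1000
px=np.array([(41,226),(277,197),(288,261),(47,288),(377,185),(400,388),(358,417),(367,498)])/3+A
r=least_squares(lambda p:(proj("top",X(p,Lp))-px).ravel(),[.5,.4,1.6],diff_step=1e-3,x_scale=[.1,.1,.1],loss="soft_l1")
if __name__=="__main__":
    print(r.x,r.fun.reshape(-1,2).round(1).tolist())
    f=lambda q,z:at("top",*(np.array(q)/3+B),z)
    print("jar lid c",f((411,268),.133),"small",f((381,101),.1))
    print("tin",[f(q,.078) for q in((13,399),(224,374),(242,520),(32,545))])
    print("tip",f((84,135),0),f((83,109),.07)); print("bottle top",at("top",*(np.array((232,60))/3+A),.15))
    print("brush",f((310,490),.01),f((310,543),.01),f((572,517),.01))
    print("pink",f((702,248),.14))
    print("jar base edge",f((390,358),0),f((333,300),0))
E
python3 fit.py
```

```text
[0.56801964 0.24393093 1.58241523] [[-0.3, 0.1], [1.4, -0.6], [-0.8, -0.6], [-1.4, 0.8], [1.2, 1.4], [-0.6, -0.5], [1.5, 0.4], [0.7, 0.3]]
jar lid c [ 0.5027 -0.2794  0.133 ] small [ 0.6404 -0.283   0.1   ]
tin [array([0.4507, 0.0191, 0.078 ]), array([ 0.4504, -0.139 ,  0.078 ]), array([ 0.342 , -0.1381,  0.078 ]), array([0.3424, 0.0163, 0.078 ])]
tip [ 0.672  -0.0556  0.    ] [ 0.6712 -0.0576  0.07  ]
bottle top [0.722  0.2656 0.15  ]
brush [ 0.3624 -0.1977  0.01  ] [ 0.3222 -0.192   0.01  ] [ 0.3176 -0.3956  0.01  ]
pink [ 0.4907 -0.4877  0.14  ]
jar base edge [ 0.4588 -0.2766  0.    ] [ 0.5108 -0.2384  0.    ]
```

Run:
```python
from fit import *
print(robot.pinch_z, robot.get_calibration("wrist"))
im={n:cv2.imread(f"pics/{n}0.png") for n in("top","side")}
th=np.linspace(0,2*np.pi,60)
def circ(n,x,y,z,rr):
    q=proj(n,np.c_[x+rr*np.cos(th),y+rr*np.sin(th),0*th+z]); cv2.polylines(big[n],[np.int32(q*3)],True,(0,255,0),1)
big={n:cv2.resize(i,None,fx=3,fy=3,interpolation=cv2.INTER_CUBIC) for n,i in im.items()}
for n in big:
    circ(n,.504,-.283,0,.048);circ(n,.504,-.283,.1,.048);circ(n,.672,-.056,0,.026);
    L=[(.051*np.cos(a),.051*np.sin(a),.024) for a in np.linspace(-np.pi/2,np.pi/2,30)]
    L=[(-.055,-.075,.024),(-.018,-.051,.024)]+L+[(-.018,.051,.024),(-.055,.075,.024)]
    for M in (L,Lp[:4],[(-.038,.11,.08),(-.038,.17,.08),(.105,.17,.036),(.105,.11,.036)],[(.024*np.cos(a),.024*np.sin(a),.14) for a in th]):
        cv2.polylines(big[n],[np.int32(proj(n,X(r.x,M))*3)],False,(0,255,255),1)
s=big["side"];t=big["top"]
o=np.zeros((600,800,3),np.uint8)
o[:300,:400]=s[380:680,560:960]; o[300:,:400]=s[780:1080,920:1320]
o[:300,400:]=s[160:460,140:540]; o[300:,400:]=t[600:900,1000:1400]
cv2.imwrite("pics/c.png",o)
```

```text
-0.0188 {'K': array([[338.32951251,   0.        , 325.0394785 ],
       [  0.        , 338.32951251, 238.81794325],
       [  0.        ,   0.        ,   1.        ]]), 'mount': array([[ 5.46700910e-04, -9.70220458e-01, -2.42222963e-01,
         7.03412915e-02],
       [ 9.99999210e-01,  2.56336669e-04,  1.23026072e-03,
         4.31920291e-04],
       [-1.13153349e-03, -2.42223445e-01,  9.70219832e-01,
        -1.79030292e-01],
       [ 0.00000000e+00,  0.00000000e+00,  0.00000000e+00,
         1.00000000e+00]])}
```

View pics/c.png

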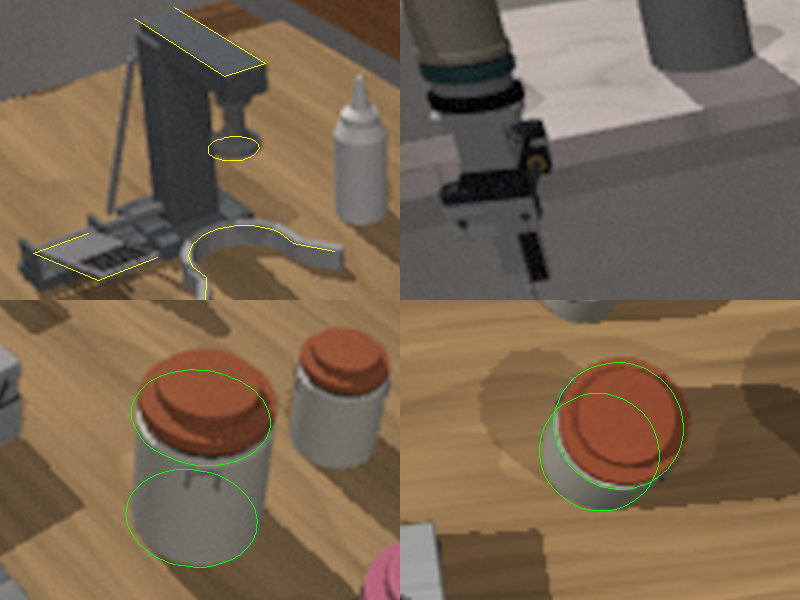

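The overlay puts the press at about (0.568, 0.244) with yaw 1.582, and the jar at about (0.508, -0.286). The tin and tip leave a gap centred on x≈0.55. I'll push the jar first with two part-open fingers acting as a V. For the last few centimetres I'll turn the tool so the beam stays clear.

```bash
python3 -m crank '[[[0,0,-4.5],0,6],[[0,0,-4.5],0,6],[[-3.1,-3.9,0],0,6],[[-3.1,-3.9,0],0,6],[[-3.1,-3.9,0],0,6],[[-3.1,-3.9,0],0,6],[[-3.1,-3.9,0],0,6],[[-3.1,-3.9,0],0,6],[[-3.1,-3.9,0],0,6],[[-3.1,-3.9,0],0,6],[[-3.1,-3.9,0],0,6],[[-3.1,-3.9,0],0,6]]' 30
python3 -m crank '[[[-3.1,-3.9,0],0,6],[[-3.1,-3.9,0],0,6],[[-3.1,-3.9,0],0,6],[[-3.1,-3.9,0],0,6],[[0,0,0],10,6],[[0,0,0],10,6],[[0,0,0],10,6],[[0,0,0],10,6],[[0,0,0],10,6],[[0,0,0],10,6],[[0,0,0],10,6],[[0,0,0],9,6]]'
python3 - <<'E'
from h import *
from scipy.spatial.transform import Rotation as R
s=robot.get_state();q=s["orientation"];print(s["t"],s["ee_pos"],s["qpos"],R.from_quat(q[[1,2,3,0]]).as_matrix().round(3).tolist())
E
```

```text
t: 1.6
ee_pos: [0.3546, 0.0661, 0.2953]
orientation: [0.0, 0.174, 0.985, 0.0]
force: [0.2, -0.2, 0.4]
width: 0.641
gripper_force: 0.0
t: 3.1
ee_pos: [0.4174, -0.1213, 0.295]
orientation: [-0.0, 0.762, 0.647, -0.0]
force: [0.0, -0.1, -1.1]
width: 0.639
gripper_force: 0.0
3.1 [ 0.41737796 -0.12131376  0.29504224] [-4.43326503e-01  1.87579482e-02  1.60117967e+00  1.19500229e-04
  1.52259991e+00 -2.80248601e-01] [[0.162, 0.987, -0.001], [0.987, -0.162, 0.001], [0.0, -0.001, -1.0]]
```

```bash
python3 -m crank '[[[-4.5,2.3,0],0,6],[[-4.5,2.3,0],0,6],[[-4.5,2.3,0],0,6],[[-4.5,2.3,0],0,6],[[-4.4,2.4,0],0,6],[[0,0,5],0,6],[[0,0,5],0,6],[[0,0,5],0,6],[[0,0,3],0,6],[[0,0,0],0,6]]'
python3 - <<'E'
from h import *
cv2.imwrite("pics/s1.png",np.hstack([cv2.resize(robot.read_camera("side")[200:440,240:560,::-1],None,fx=1.25,fy=2.5),cv2.resize(robot.read_camera("top")[130:330,330:550,::-1],(400,600))]))
E
```

```text
t: 4.35
ee_pos: [0.4952, -0.3593, 0.1125]
orientation: [-0.003, 0.761, 0.649, -0.0]
force: [-0.9, 0.3, 0.7]
width: 0.635
gripper_force: 0.0
```

View pics/s1.png

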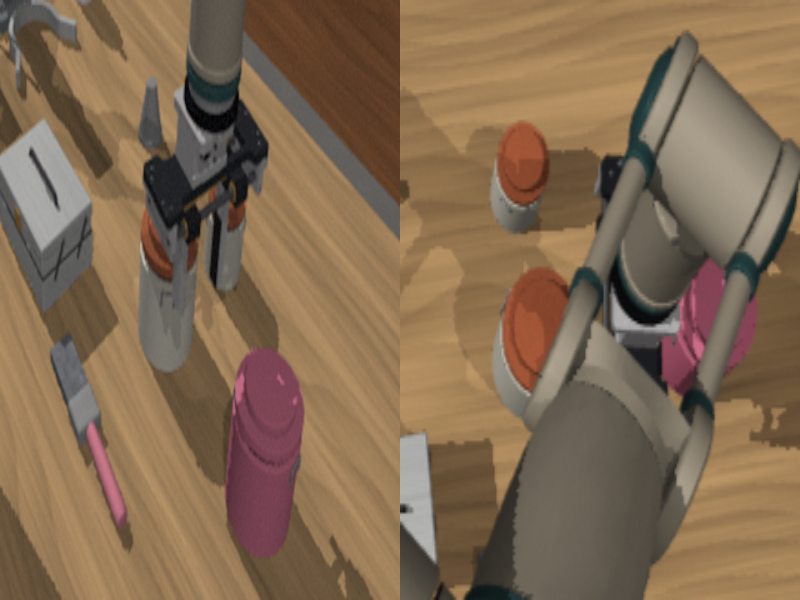

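```bash
python3 -m crank '[[[0,0,4],0,6],[[0,0,2.6],0,6],[[1.5,0,0],0,6],[[1,0,0],0,6],[[0.8,0,0],0,6],[[1,0,0],0,6],[[1.5,0,0],0,6],[[1.5,-0.1,0],0,6],[[2,0,0],0,6],[[2,-0.1,0],0,6]]'
python3 -m crank '[[[2,0,0],0,6],[[2,-0.1,0],0,6],[[2,0,0],0,6],[[2,-0.1,0],0,6],[[2,0,0],0,6],[[1,0,0],0,6],[[0,0,0],0,6]]'
python3 - <<'E'
from h import *
cv2.imwrite("pics/s2.png",np.vstack([cv2.resize(robot.read_camera("side")[120:420,200:520,::-1],(640,600))]))
E
```

```text
t: 5.7
ee_pos: [0.5142, -0.2496, 0.0507]
orientation: [0.002, 0.761, 0.649, 0.0]
force: [0.2, -5.7, 5.4]
width: 0.642
gripper_force: 3.5
t: 6.58
ee_pos: [0.5281, -0.1384, 0.0494]
orientation: [-0.001, 0.761, 0.649, 0.001]
force: [-0.1, 0.2, 1.7]
width: 0.643
gripper_force: 0.2
```

View pics/s2.png

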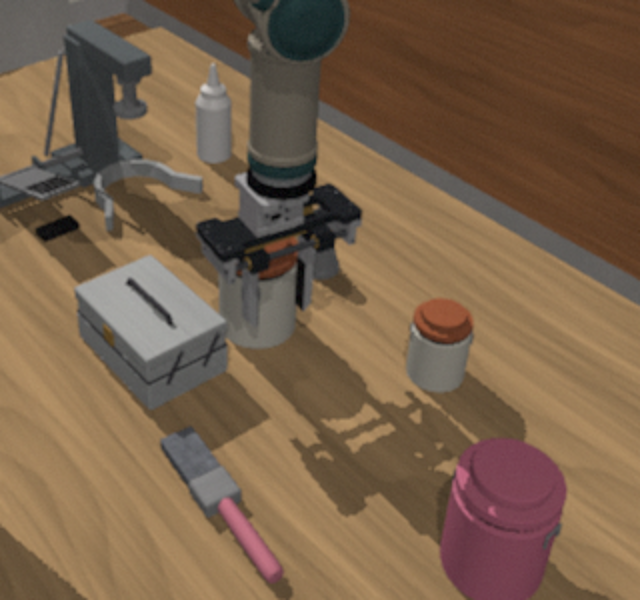

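The jar stands upright between the fingers at about (260,290) in this crop, clear of the tin and the tip. I'll keep pushing.

```bash
python3 -m crank '[[[1.5,0,0],0,6],[[2.5,-0.1,0],0,6],[[2.5,0,0],0,6],[[2.5,-0.1,0],0,6],[[2.5,0,0],0,6],[[2.5,-0.1,0],0,6],[[2.5,0,0],0,6],[[2.5,-0.1,0],0,6],[[2,0,0],0,6],[[2,0,0],0,6],[[1,0,0],0,6],[[0,0,0],0,6]]'
python3 -m crank '[[[-3,0,0],0,9.4],[[-5,0,0],0,9.4],[[-5,0,0],0,9.4],[[0,0,-2],0,9.4],[[0,0,0],0,9.4]]'
python3 - <<'E'
from fit import *
cv2.imwrite("pics/t2full.png",robot.read_camera("top")[:,:,::-1]); cv2.imwrite("pics/s3full.png",robot.read_camera("side")[:,:,::-1])
t=cv2.imread("pics/t2full.png")[150:350,70:270];s=cv2.imread("pics/s3full.png")[110:310,190:390]
cv2.imwrite("pics/s3.png",np.hstack([cv2.resize(t,(400,400),interpolation=2),cv2.resize(s,(400,400),interpolation=2)]))
E
```

```text
t: 8.12
ee_pos: [0.562, 0.0988, 0.0493]
orientation: [-0.0, 0.76, 0.649, 0.0]
force: [0.4, 0.1, -0.3]
width: 0.639
gripper_force: 0.0
t: 8.75
ee_pos: [0.5427, -0.0317, 0.0707]
orientation: [0.001, 0.761, 0.648, 0.001]
force: [0.4, 0.0, 0.8]
width: 1.0
gripper_force: 0.0
```

View pics/s3.png

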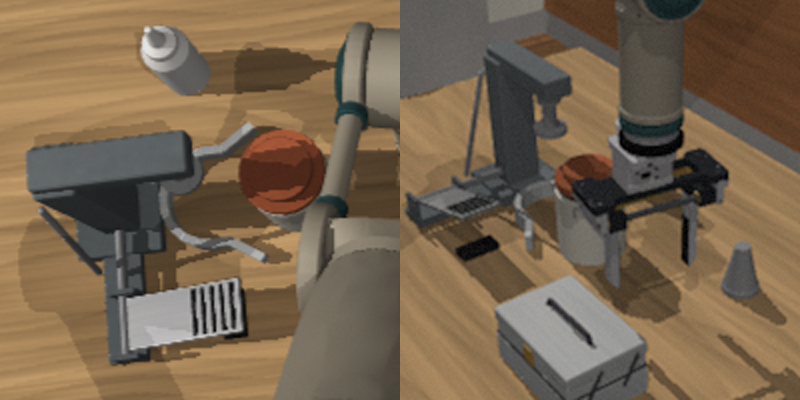

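Run:
```python
from fit import *
im=cv2.imread("pics/t2full.png");h=cv2.cvtColor(im,cv2.COLOR_BGR2HSV)
m=((h[...,0]<10)&(h[...,1]>150)&(h[...,2]>70)).astype(np.uint8);m[:, :185]=0;m[:,240:]=0;m[:190]=0;m[265:]=0
c=max(cv2.findContours(m,0,1)[0],key=cv2.contourArea);e=cv2.fitEllipse(c);print(e)
for z in(.11,.12,.133):print(at("top",*e[0],z))
print(at("top",211.5,235.5,.115), r.x, X(r.x,[(-.055,0,0),(-.1,0,0)]))
```

```text
((210.42967224121094, 235.47796630859375), (40.41363525390625, 41.65924835205078), 44.50414276123047)
[0.5682 0.1465 0.11  ]
[0.5657 0.1447 0.12  ]
[0.5624 0.1424 0.133 ]
[0.5666 0.1433 0.115 ] [0.56801964 0.24393093 1.58241523] [[0.56865866 0.18893464 0.        ]
 [0.5691815  0.14393768 0.        ]]
```

```bash
python3 -m crank '[[[0,0,0],-10,9.4],[[0,0,0],-10,9.4],[[0,0,0],-10,9.4],[[0,0,0],-10,9.4],[[0,0,0],-10,9.4],[[0,0,0],-10,9.4],[[0,0,0],-10,9.4],[[0,0,0],-10,9.4],[[0,0,0],-10,9.4],[[0,0,0],-10,9.4],[[-2.6,0,1],0,9.4],[[0,0,0],0,9.4]]' 40
python3 - <<'E'
from h import *
from scipy.spatial.transform import Rotation as R
s=robot.get_state();q=s["orientation"];print(s["ee_pos"],s["qpos"],R.from_quat(q[[1,2,3,0]]).as_matrix().round(3).tolist())
E
```

```text
t: 10.35
ee_pos: [0.568, -0.0295, 0.0582]
orientation: [-0.001, -0.009, 1.0, 0.0]
force: [-0.3, 0.7, -0.3]
width: 0.998
gripper_force: 0.0
[ 0.56795423 -0.02954346  0.05819653] [-1.74532914e-01  3.86596025e-01  1.73389339e+00  3.89046795e-04
  1.02232260e+00 -1.76347822e+00] [[-1.0, -0.018, -0.001], [-0.018, 1.0, 0.001], [0.001, 0.001, -1.0]]
```

```bash
python3 -m crank '[[[-0.2,3,-0.2],0,9.4],[[-0.2,3,0],0,9.4],[[0,1,0],0,9.4],[[0,1,0],0,9.4],[[0,1.2,0],0,9.4],[[0,1.5,0],0,9.4],[[0,1.5,0],0,9.4],[[0,1,0],0,9.4],[[0,0,0],0,9.4]]'
python3 -m crank '[[[0,0.8,0],0,9.4],[[0,0.8,0],0,9.4],[[0,0,0],0,9.4]]'
python3 -m crank '[[[0,0.6,0],0,9.4],[[0,0.6,0],0,9.4],[[0,0,0],0,9.4]]'
```

```text
t: 11.48
ee_pos: [0.569, 0.1034, 0.0613]
orientation: [-0.0, -0.009, 1.0, 0.001]
force: [0.2, -0.8, 0.1]
width: 0.999
gripper_force: 0.0
t: 11.85
ee_pos: [0.5702, 0.1179, 0.0619]
orientation: [0.001, -0.008, 1.0, 0.0]
force: [1.5, -1.7, 0.6]
width: 1.001
gripper_force: 1.3
t: 12.22
ee_pos: [0.5693, 0.1297, 0.0616]
orientation: [0.0, -0.008, 1.0, 0.0]
force: [1.6, -2.8, -0.0]
width: 1.003
gripper_force: 1.4
```

```bash
python3 -m crank '[[[0,0.3,0],0,9.4],[[0,0.2,0],0,9.4],[[0,0,0],0,9.4]]'
python3 -m crank '[[[0,0.2,0],0,9.4],[[0,0,0],0,9.4]]'
python3 - <<'E'
from fit import *
cv2.imwrite("pics/s4full.png",robot.read_camera("side")[:,:,::-1]);s=cv2.imread("pics/s4full.png")
b=cv2.resize(s,None,fx=4,fy=4,interpolation=2);th=np.linspace(0,2*np.pi,60)
for z in(0,.1):cv2.polylines(b,[np.int32(proj("side",X(r.x,np.c_[.048*np.cos(th),.048*np.sin(th),0*th+z]))*4)],True,(0,255,0),1)
cv2.imwrite("pics/s4.png",b[480:1080,700:1400])
E
```

```text
t: 12.6
ee_pos: [0.569, 0.1347, 0.0616]
orientation: [0.0, -0.008, 1.0, 0.0]
force: [2.1, -4.2, 2.1]
width: 0.998
gripper_force: 2.1
t: 12.85
ee_pos: [0.569, 0.1367, 0.0616]
orientation: [0.0, -0.008, 1.0, 0.0]
force: [2.8, -4.5, 1.6]
width: 0.998
gripper_force: 2.1
```

View pics/s4.png

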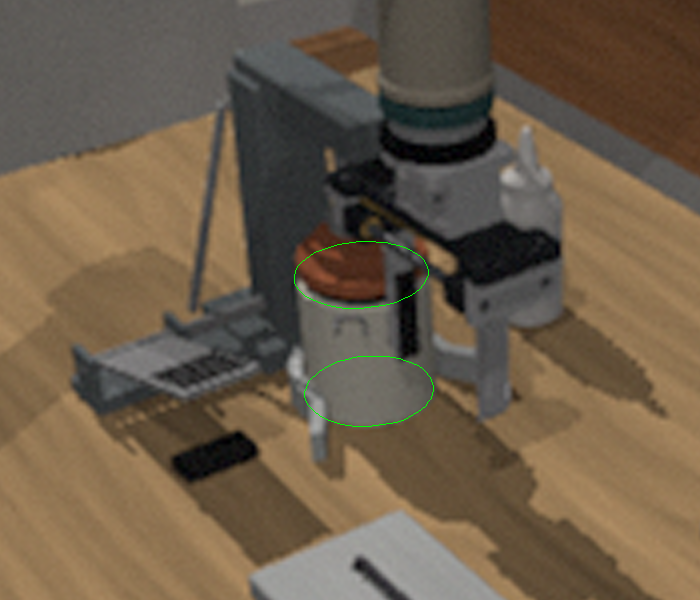

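The picture shows the jar in the horseshoe, about where the green model puts it when home, and the gripper bar passes between the head and the beam. I'll nudge on until the force shows the end wall.

```bash
python3 -m crank '[[[0,-0.1,0.25],0,9.4],[[0,0.2,0],0,9.4],[[0,0,0],0,9.4]]'
python3 -m crank '[[[0,0.15,0],0,9.4],[[0,0,0],0,9.4]]'
python3 -m crank '[[[0,0.1,0],0,9.4],[[0,0,0],0,9.4]]'
```

```text
t: 13.28
ee_pos: [0.5675, 0.1379, 0.0584]
orientation: [-0.001, -0.009, 1.0, 0.0]
force: [0.2, -2.8, 1.2]
width: 0.997
gripper_force: 1.4
t: 13.52
ee_pos: [0.568, 0.1396, 0.0586]
orientation: [-0.001, -0.008, 1.0, 0.0]
force: [-0.3, -2.0, -0.2]
width: 1.001
gripper_force: 1.0
t: 13.78
ee_pos: [0.5685, 0.1404, 0.0588]
orientation: [-0.0, -0.008, 1.0, 0.0]
force: [0.0, -1.5, 0.3]
width: 0.997
gripper_force: 1.1
```

```bash
python3 -m crank '[[[0,0.1,0],0,9.4],[[0,0,0],0,9.4]]'
python3 -m crank '[[[0,0.1,0],0,9.4],[[0,0,0],0,9.4]]'
```

```text
t: 14.02
ee_pos: [0.5686, 0.1413, 0.059]
orientation: [0.0, -0.008, 1.0, 0.0]
force: [-0.1, -2.6, -0.2]
width: 0.998
gripper_force: 1.2
t: 14.28
ee_pos: [0.5686, 0.1421, 0.0589]
orientation: [0.0, -0.008, 1.0, -0.0]
force: [0.0, -2.9, -1.4]
width: 1.002
gripper_force: 1.0
```

```bash
python3 -m crank '[[[0,0.1,0],0,9.4],[[0,0,0],0,9.4]]'
python3 -m crank '[[[0,0.1,0],0,9.4],[[0,0,0],0,9.4]]'
```

```text
t: 14.52
ee_pos: [0.5686, 0.142, 0.0591]
orientation: [0.0, -0.008, 1.0, -0.001]
force: [-0.2, -7.7, -0.2]
width: 0.998
gripper_force: 0.9
t: 14.78
ee_pos: [0.5687, 0.1419, 0.0593]
orientation: [0.0, -0.009, 1.0, -0.002]
force: [0.1, -10.9, 1.2]
width: 1.002
gripper_force: 0.9
```

```bash
python3 -m crank '[[[0,-0.5,0],0,9.4],[[0,-2,0],0,9.4],[[0,-5,0],0,9.4],[[0,-6,0],0,9.4],[[0,0,-4],0,6],[[0,0,-4.5],0,3],[[0,0,-4.5],0,1],[[0,0,-4],0,0],[[-6,0,-2],0,0],[[-6,0,0],0,0]]'
python3 - <<'E'
from fit import *
for n in("side","top"):cv2.imwrite(f"pics/{n}5full.png",robot.read_camera(n)[:,:,::-1])
s=cv2.imread("pics/side5full.png");t=cv2.imread("pics/top5full.png")
th=np.linspace(0,2*np.pi,60)
def ov(im,n,k):
    b=cv2.resize(im,None,fx=k,fy=k,interpolation=2)
    for z in(0,.1):cv2.polylines(b,[np.int32((proj(n,X(r.x,np.c_[.048*np.cos(th),.048*np.sin(th),0*th+z]))+.5)*k)],True,(0,255,0),1)
    cv2.polylines(b,[np.int32((proj(n,X(r.x,np.c_[.051*np.cos(th),.051*np.sin(th),0*th+.024]))+.5)*k)],True,(0,255,255),1)
    return b
bs=ov(s,"side",5);bt=ov(t,"top",4)
o=np.zeros((600,800,3),np.uint8);o[:,:400]=bs[680:1280,1100:1500];o[:,400:]=bt[720:1320,440:840]
cv2.imwrite("pics/s5.png",o)
E
```

```text
t: 16.02
ee_pos: [0.6922, 0.0106, 0.2525]
orientation: [0.003, -0.008, 1.0, 0.0]
force: [0.9, -0.3, 0.5]
width: 0.395
gripper_force: 0.0
```

View pics/s5.png

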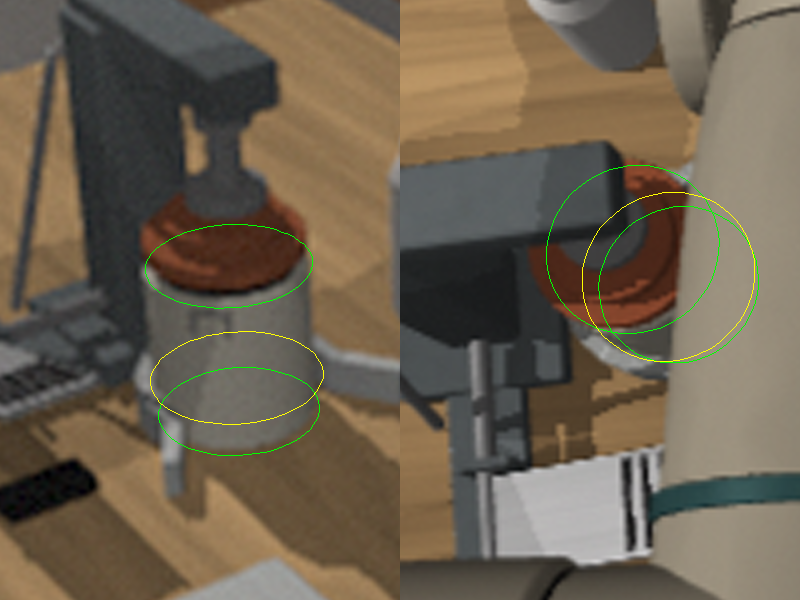

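The side view shows the head centred over the lid at (226,200), and the jar seated in the horseshoe within about 2 mm with the lid proud. Next is the pedal.

```bash
python3 -m crank '[[[5.2,0,0],0,0],[[5.2,0,0],0,0],[[5.2,0,0],0,0],[[5.2,0,0],0,0],[[5.3,0,0],0,0],[[0,5.5,0],0,0],[[0,5.6,0],0,0],[[0,5.6,0],0,0],[[0,5.6,0],0,0],[[0,0,5],0,0],[[0,0,5],0,0],[[0,0,4],0,0]]'
python3 -m crank '[[[0,0,0],0,0],[[0,0,0.2],0,0]]'
```

```text
t: 17.62
ee_pos: [0.4236, 0.2293, 0.107]
orientation: [-0.001, -0.009, 1.0, 0.0]
force: [-0.4, 0.1, -0.5]
width: 0.007
gripper_force: 0.0
t: 17.88
ee_pos: [0.4263, 0.2299, 0.1082]
orientation: [0.001, -0.008, 1.0, 0.001]
force: [0.2, 1.2, 0.2]
width: 0.006
gripper_force: 0.0
```

```bash
python3 -m crank '[[[0,0,2],0,0],[[0,0,1],0,0],[[0,0,1],0,0],[[0,0,1],0,0],[[0,0,0.8],0,0],[[0,0,0],0,0]]'
python3 -m crank '[[[0,0,0.4],0,0],[[0,0,0.3],0,0],[[0,0,0.2],0,0],[[0,0,0],0,0]]'
python3 -m crank '[[[0,0,0.2],0,0],[[0,0,0.1],0,0],[[0,0,0],0,0],[[0,0,0],0,0]]'
```

```text
t: 18.62
ee_pos: [0.4263, 0.2292, 0.0489]
orientation: [0.001, -0.009, 1.0, -0.001]
force: [-0.4, -3.0, 5.0]
width: 0.003
gripper_force: 2.2
t: 19.12
ee_pos: [0.4264, 0.2289, 0.0413]
orientation: [0.001, -0.009, 1.0, -0.001]
force: [-1.1, -4.8, 13.7]
width: 0.002
gripper_force: 6.8
t: 19.62
ee_pos: [0.4265, 0.2289, 0.0405]
orientation: [0.002, -0.009, 1.0, -0.001]
force: [-5.7, -6.4, 31.1]
width: 0.007
gripper_force: 15.7
```

The force has jumped to 31 N at z = 0.0405, so the pedal is on its stop. I'll release it, retreat, and compare lid heights in the side image.

```bash
python3 -m crank '[[[0,0,-1],0,0],[[0,0,-2],0,0],[[0,0,-3],0,0],[[0,0,-5],0,0],[[0,0,-5],0,0],[[3,-4,0],0,0],[[0,-5,0],0,0],[[0,-5,0],0,0],[[0,0,0],0,0],[[0,0,0],0,0]]'
python3 - <<'E'
from h import *
cv2.imwrite("pics/side6full.png",robot.read_camera("side")[:,:,::-1])
for f in("side5full","side6full"):
    im=cv2.imread(f"pics/{f}.png");h=cv2.cvtColor(im[160:210,235:295],cv2.COLOR_BGR2HSV)
    m=(((h[...,0]<10)|(h[...,0]>174))&(h[...,1]>130)&(h[...,2]>50))
    y,x=np.nonzero(m);print(f,len(y),"rows",[(c+235,(np.nonzero(m[:,c])[0]+160)[[0,-1]].tolist()) for c in range(15,58,6) if m[:,c].any()])
a=cv2.imread("pics/side5full.png").astype(int);b=cv2.imread("pics/side6full.png").astype(int)
for n,(y0,y1,x0,x1) in dict(jarbody=(205,230,248,282),head=(165,178,258,275),pedal=(200,225,205,240)).items():print(n,abs(a-b)[y0:y1,x0:x1].mean().round(2))
E
```

```text
t: 20.88
ee_pos: [0.3978, 0.0899, 0.1966]
orientation: [-0.0, -0.008, 1.0, 0.001]
force: [0.6, -0.0, -0.0]
width: 0.005
gripper_force: 0.0
side5full 292 rows [(250, [180, 187]), (256, [178, 191]), (262, [180, 193]), (268, [180, 193]), (274, [176, 191]), (280, [182, 186])]
side6full 302 rows [(250, [182, 190]), (256, [177, 194]), (262, [180, 195]), (268, [181, 195]), (274, [178, 193]), (280, [184, 187])]
jarbody 8.39
head 10.1
pedal 6.99
```

The lid edge sits 2–3 px lower, which fits about 8 mm. The head's lower edge is back at its rest row, so the pedal is up.

```bash
python3 -c "
from plant import robot
print(robot.close_job())"
```

```text
the job is handed in; nothing more can be done
None
```

I slid the jar home into the press, pushed the pedal to its stop and let it back up, then handed the job in; images show the lid about 8 mm lower, but the system gave no verdict.

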